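# Pack flanged hubs alternately against the stop

### The job

Pack the three hat-shaped hubs tight in one row along the fence of the L-shaped stop, alternately crown up, crown down, crown up, so that their brims overlap: the first stays in the corner, the crown-down hub goes next to it and the other crown-up hub goes last. Each hub must end flat on the bench, touching the fence and its neighbour; slide the hubs along the bench without lifting them or tipping them over, and leave everything else where it stands.

Things in the scene. Friction and masses are not known exactly. Their poses are not given: they have to be found in the camera images.
- row_mid (a point): Middle place of the row, at bench height, on the fixed aluminium L-shaped stop (its place and yaw vary). x axis: squarely towards the fence, whose inner face is at x = +52 mm (y -146 to +151, 40 mm high, 15 thick). y axis: along the row to the end stop, inner face y = +136 mm (x -45 to +52, 40 high). z up. Packed hub centres (x, y): first (0, 84), crown-down (0, 0), last (0, -84) mm.
- hub_first_c (a point): Centre, 16 mm above the bench, of the crown-up hub already in the corner of the stop, touching both. All hubs are one skin-coloured solid hat-shaped part, loose, 0.2 to 0.35 kg, 32 mm high: brim 104 mm in diameter, 10 mm thick; crown 64 mm in diameter, 22 mm high; steel core flush at the centre. Crown up: brim at 0 to 10 mm height, crown 10 to 32 mm. z up.
- hub_down_c (a point): Centre, 16 mm above the bench, of the loose crown-down hub: the same part standing on its crown (0 to 22 mm height), its brim on top at 22 to 32 mm. Its brim passes over the brim of a crown-up neighbour until brim edge meets crown, 84 mm between centres. z up as it stands. Pushed at its brim it slides without tipping.
- hub_up_c (a point): Centre, 16 mm above the bench, of the other loose crown-up hub. Its brim slides under the brim of the crown-down hub, again to 84 mm between centres. Which of the two loose hubs lies nearer the middle and which farther to the right (-y) varies. z up.
- jar_c (a point): Centre of a loose white jar, 64 mm in diameter, 110 mm high. Leave alone.
- cup_c (a point): Centre of a loose white cup, 76 mm in diameter, 90 mm high. Leave alone.
- wrench_grip (a point): Handle of a loose steel wrench, 180 mm long, lying flat. Leave alone.
- wax_c (a point): Centre of a loose blue block, 90 x 60 x 30 mm. Leave alone.
- spatula_grip (a point): Handle of a loose spatula, 200 mm long, lying flat. Leave alone.
Not all that is in view belongs to the job. Leave any red look-alike of the part that bears hub_first_c alone.

How it is judged:
At the end, for the whole second after the job is handed in: All hubs at rest, flat on the bench (tilt < 0.06 rad, height within 5 mm), centres within 10 mm of their line along the fence; the first within 8 mm of the end stop; the crown-down hub next, then the last crown-up hub, neighbouring centres under 92 mm apart (84 when touching) (x of hub_first_c in the frame of row_mid between -0.01 and 0.01 m and angle between each of hub_first_c, hub_down_c, hub_up_c's own z axis and vertical below 0.06 rad and height (world z) of hub_first_c between 0.011 and 0.021 m and x of hub_down_c in the frame of row_mid between -0.01 and 0.01 m and height (world z) of hub_down_c between 0.011 and 0.021 m and x of hub_up_c in the frame of row_mid between -0.01 and 0.01 m and height (world z) of hub_up_c between 0.011 and 0.021 m and y of hub_first_c in the frame of row_mid between 0.076 and 0.092 m and horizontal distance between hub_first_c and hub_down_c below 0.092 m and horizontal distance between hub_down_c and hub_up_c below 0.092 m and y of hub_up_c in the frame of row_mid below -0.06 m and linear speed of each of hub_first, hub_down, hub_up below 0.02 m/s).
It fails at once if a hub is lifted off the bench by more than 20 mm (height (world z) of any of hub_first_c, hub_down_c, hub_up_c above 0.036 m).
It fails at once if a hub is tipped by more than 0.5 rad (angle between any of hub_first_c, hub_down_c, hub_up_c's own z axis and vertical above 0.5 rad).
It fails at once if a bystander (jar, cup, wrench, blue block or spatula) is moved by more than 25 mm (distance of any of jar_c, cup_c, wrench_grip, wax_c, spatula_grip from where it was at the start of the episode above 0.025 m).
It also fails if it takes over 67 s, if anything falls off the work surface, if the arm or the gripper's body presses on something with over 40 N, if the wrist force passes 120 N, or if a joint passes its speed limit or range.

### The arm

A 6-joint arm with a two-finger parallel gripper is mounted at the origin on the work surface. World frame = base frame: x ahead of the robot, y to its left, z up, the work surface at z = 0. Lengths are in m, angles in rad, forces in N, time in s.
With the tool pointing down it reaches from about 0.425 to 1.125 m from the base axis. Payload 14.9 kg.
Tool frame: the origin (TCP) lies at the centre of the arm's flange, where the gripper is bolted on; the fingertips stand 191 mm ahead of it and the grasp point (between the pads) lies 172 mm ahead of it; z points along the fingers, y is the line along which they close (so a half turn about z gives the same grasp; the last joint's range is limited). The gripper opens to 91 mm and grips with 3 to 60 N. Pads are 32 mm wide; open, the fingers measure 118 mm over their backs; the gripper's body (76 mm by 178 mm) begins 60 mm behind the grasp point.
Start: joints at [1.315, 0.379, 1.734, -0, 1.028, -0.033], TCP at [0.155, 0.683, 0.405] pointing down, gripper open.
Joint ranges: [-2.77, 2.77], [-0.74, 2.19], [0, 2.66], [-1.06, 4.2], [0.31, 2.87], [-3.08, 3.08]. Speed limits (rad/s): [1.89, 1.89, 2.39, 3.14, 3.14, 3.14].

### API

Orientations are given as [roll, pitch, yaw] about the fixed x, y, z axes, in that order (R = Rz(yaw) Ry(pitch) Rx(roll)).
In Python, from plant import robot, command_gripper, kin, status, optics gives the robot as it stands. Calls block until the motion is done:
- robot.movep(position, orientation): joint-space move of the TCP to a pose.
- robot.line_to(position, attitude=None, rate=0.15): straight line of the TCP; attitude=None keeps the orientation; rate is the mean speed in m/s.
- robot.movej(angles): joint-space move.
- command_gripper(opening, squeeze=None): opening from 0.0 (shut) to 1.0 (fully open); squeeze is the grip in N (None keeps the last); returns when the fingers have stopped.
- robot.hold(seconds).
- kin.inverse_kinematics(position, orientation): joint angles nearest the present ones, or None.
- status.sense(): the state.
- optics.read_camera(name): name is "scene" or "top" or "wrist"; returns a dict with "color" (420x560x3 uint8, red, green, blue), "range_z" (420x560 float32, m along the optical axis (not along the pixel's ray), 0 where there is no reading), "K" (3x3 intrinsics, pixels), "R" (3x3) and "t" (3): a world point X has camera coordinates R X + t. Camera axes: x right, y down, z forward; pixel columns grow to the right and rows downward; lengths in m; the calibration is good to about 2 mm. A picture is of the moment at which its call begins.
A pose or a line that the arm cannot do raises robot.Unreachable and nothing moves.
- robot.finish_job(): hands the job in; it is judged then, once.
The state is a dict: "time": time; "qpos": joint angles; "joint_vel": joint speeds; "joint_torque": joint torques, N m; "tcp_pos": TCP position; "tool_rot": TCP orientation; "wrist_force": force on the tool from outside, world axes, zero at the start; "torque": the same for the moment, N m; "finger_gap": opening from 0.0 (shut) to 1.0 (fully open); "gripper_force": force on a finger pad.
Only numpy, scipy, OpenCV 4.12 (cv2) and the standard library are available. Lean on these libraries where they do the work, as an engineer would, in place of code of your own. Each camera call takes 0.05 s, during which the arm holds its last target. There are 200 camera calls.

## Working session

There is one attempt and no reset: what is moved stays moved. The work goes in short steps, each a Python script; the robot and the scene stay as the last script left them, time stands still between calls to the robot, and variables do not carry over. Pictures are saved under pics/ and viewed, at most 10 in all, crops included, and the job is handed in when it is done.

```bash
mkdir -p pics; ls
python3 - <<'E'
from plant import robot, optics, status
import cv2, numpy as np
for n in("scene","top"):
    c=optics.read_camera(n); cv2.imwrite(f"pics/{n}0.png",c["color"][:,:,::-1]); np.savez(f"pics/{n}0.npz",**c)
    print(n,c["K"].round(1).tolist(),(-c["R"].T@c["t"]).round(3),c["R"].round(2).tolist())
print(status.sense()["time"])
E
```

```text
pics
scene [[524.9, 0.0, 273.9], [0.0, 524.9, 197.9], [0.0, 0.0, 1.0]] [ 1.065 -0.576  1.112] [[0.71, 0.7, -0.0], [0.55, -0.55, -0.63], [-0.44, 0.44, -0.78]]
top [[433.8, 0.0, 276.9], [0.0, 433.8, 211.4], [0.0, 0.0, 1.0]] [0.388 0.047 1.241] [[-0.0, -1.0, 0.01], [-1.0, 0.0, -0.07], [0.07, -0.01, -1.0]]
0.1
```

View pics/top0.png

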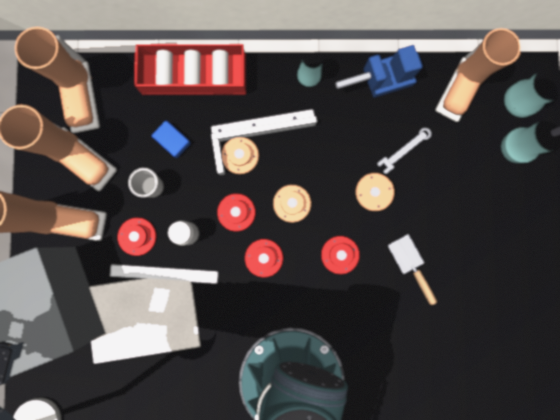

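View pics/scene0.png

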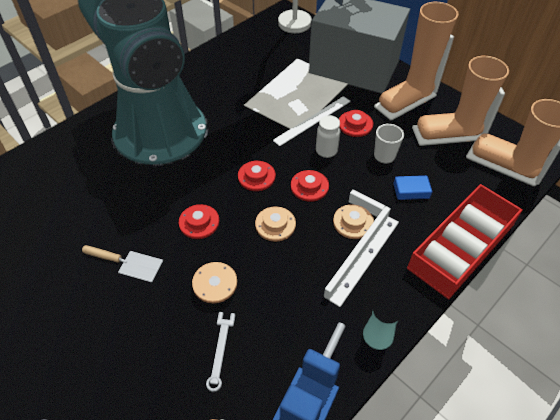

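The top view shows the first hub at (240,155) in the corner. The crown-up hub is at (292,203) and the crown-down hub at (375,192), to the right. The fence runs from (213,132) to (315,118). The wrench (405,150) and the spatula (410,260) are off to the right. Next I'll measure the hubs and fence from depth.

```bash
cat > h.py <<'E'
import numpy as np, cv2
def cloud(c):
    d=c["range_z"]; v,u=np.indices(d.shape); K=c["K"]
    P=np.stack([(u-K[0,2])/K[0,0]*d,(v-K[1,2])/K[1,1]*d,d],-1)
    return (P-c["t"])@c["R"]
def hubs(c):
    P=cloud(c); hsv=cv2.cvtColor(c["color"],cv2.COLOR_RGB2HSV)
    ok=(P[...,2]>.003)&(P[...,2]<.045)&(c["range_z"]>0)
    m=(ok&(hsv[...,0]>8)&(hsv[...,0]<24)&(hsv[...,1]>60)&(hsv[...,2]>90)).astype(np.uint8)
    m=cv2.morphologyEx(m,cv2.MORPH_CLOSE,np.ones((9,9)))
    n,l,s,ce=cv2.connectedComponentsWithStats(m)
    out=[]
    for i in range(1,n):
        if s[i,4]<250: continue
        q=P[(l==i)&ok]; h=q[q[:,2]>.024]
        if len(h)<30: continue
        (cx,cy),r=cv2.minEnclosingCircle(h[:,:2].astype(np.float32))
        a,ra=cv2.minEnclosingCircle(q[:,:2].astype(np.float32))
        out.append((ce[i].round(),h[:,:2].mean(0).round(4),(round(cx,4),round(cy,4)),round(r,4),np.round(a,4),round(ra,4),np.median(h[:,2]).round(4)))
    return out
def fence(c,lo,hi):
    P=cloud(c); d=P[...,2]; m=(abs(d-.040)<.005)&(c["color"].min(-1)>120)
    m[:lo[1]]=0;m[hi[1]:]=0;m[:,:lo[0]]=0;m[:,hi[0]:]=0
    return P[m]
E
python3 - <<'E'
from h import *
for n in("top","scene"):
    c=dict(np.load(f"pics/{n}0.npz")); print(n)
    for o in hubs(c): print(*o)
    q=fence(c,*(((222,105),(325,145)) if n=="top" else ((320,200),(400,305))))
    r=cv2.fitLine(q[:,:2].astype(np.float32),cv2.DIST_HUBER,0,.01,.01).ravel(); dv=r[:2]*np.sign(r[1])
    nv=np.array([dv[1],-dv[0]]); s=(q[:,:2]-r[2:])@dv; e=(q[:,:2]-r[2:])@nv
    print(len(q),"dir",dv,"yaw",np.arctan2(-dv[0],dv[1]),"mid",r[2:],"len",np.ptp(s),"e",np.percentile(e,[2,98]))
    for o in hubs(c): print("in row:", (o[1]-r[2:])@nv, "x to centreline")
E
```

```text
top
[239. 155.] [0.6359 0.145 ] (0.6361, 0.1451) 0.0319 [0.6382 0.1442] 0.0547 0.0315
[374. 192.] [ 0.5264 -0.2354] (0.5272, -0.2354) 0.0525 [ 0.5278 -0.2409] 0.0576 0.0319
[291. 203.] [ 0.4968 -0.0033] (0.4973, -0.0035) 0.0321 [ 0.4979 -0.0046] 0.0559 0.0315
502 dir [-0.16999865  0.9854443 ] yaw 0.1708283 mid [0.71004516 0.06177337] len 0.2657607093806981 e [-0.00735532  0.00811204]
in row: -0.05891751048618645 x to centreline
in row: -0.23149114699417445 x to centreline
in row: -0.22120361280495018 x to centreline
scene
[403. 102.] [0.4698 0.5901] (0.4585, 0.6262) 0.0984 [0.4585 0.6262] 0.0984 0.0372
[478. 149.] [0.7356 0.5698] (0.7311, 0.5704) 0.1788 [0.7291 0.5816] 0.1792 0.0374
[352. 220.] [0.638  0.1423] (0.6499, 0.1378) 0.0475 [0.6414 0.1426] 0.0572 0.0315
[275. 223.] [ 0.4985 -0.0064] (0.4961, -0.0054) 0.0338 [ 0.4964 -0.0046] 0.0545 0.0312
[214. 282.] [ 0.5286 -0.2385] (0.5257, -0.2368) 0.0542 [ 0.5197 -0.238 ] 0.06 0.0314
724 dir [-0.1799578   0.98367435] yaw 0.18094355 mid [0.7086631 0.0738195] len 0.29935336589021483 e [-0.0512155   0.00821745]
in row: -0.14205480384167846 x to centreline
in row: 0.1157526942140181 x to centreline
in row: -0.05718588461217095 x to centreline
in row: -0.22116818198498897 x to centreline
in row: -0.23332779114779648 x to centreline
```

```bash
cat >> h.py <<'E'
TH=.171; EX=np.array([np.cos(TH),np.sin(TH)]); EY=np.array([-EX[1],EX[0]])
MID=np.array([.637,.1445])-.084*EY
W=lambda x,y: MID+x*EX+y*EY
ROW=lambda p: np.round([(p-MID)@EX,(p-MID)@EY],4)
def pose(xy,tip,yaw):  # TCP pose, row-frame xy, tip height, row-frame yaw of push direction
    from plant import kin
    p=[*W(*xy),tip+.191]; best=None
    for k in(-1,0,1):
        y=(yaw+TH+k*np.pi+np.pi)%(2*np.pi)-np.pi; q=kin.inverse_kinematics(p,[np.pi,0,y])
        if q is not None and (best is None or abs(q[5])<best[0]-.1): best=(abs(q[5]),[np.pi,0,y])
    return p,best[1]
E
python3 - <<'E'
from h import *
from plant import robot, command_gripper, status, optics
S=lambda: print(round(status.sense()["time"],1),ROW(np.array(status.sense()["tcp_pos"][:2])),np.round(status.sense()["wrist_force"],1))
command_gripper(55/91,20)
a=np.array(ROW(np.array([.527,-.2365]))); b=np.array([-.002,-.11]); u=(b-a)/np.linalg.norm(b-a); yaw=np.arctan2(u[1],u[0]); print(a,u)
s=a-u*.09
p,o=pose(s,.16,yaw); robot.movep(p,o); S()
robot.line_to(pose(s,.012,yaw)[0],rate=.2); S()
robot.line_to(pose(b-u*.0601,.012,yaw)[0],rate=.08); S()
e=b-u*.09
robot.line_to(pose(e,.012,yaw)[0],rate=.1)
robot.line_to(pose(e,.13,yaw)[0],rate=.2); S()
c=optics.read_camera("top"); cv2.imwrite("pics/top1.png",c["color"][:,:,::-1])
for r in hubs(c): print(ROW(r[1]),*r)
E
```

```text
[-0.1732 -0.2727] [0.72487257 0.68888298]
4.4 [-0.2381 -0.3344] [ 0.5  0.7 -0.5]
5.3 [-0.2381 -0.335 ] [-0.1  0.4  0.5]
8.8 [-0.0456 -0.1515] [-0.9 -0.6 -0.4]
10.0 [-0.0676 -0.1717] [-0.8 -0.1 -1.5]
[-0.0024 -0.1065] [305. 142.] [ 0.667  -0.0436] (0.6679, -0.046) 0.0535 [ 0.6711 -0.0486] 0.0566 0.0318
[-0.0014  0.0847] [239. 155.] [0.6355 0.145 ] (0.6357, 0.1462) 0.0324 [0.6366 0.1435] 0.0546 0.0318
[-0.1631 -0.0378] [291. 203.] [ 0.497  -0.0033] (0.4967, -0.004) 0.0318 [ 0.4976 -0.0044] 0.055 0.0319
```

View pics/top1.png

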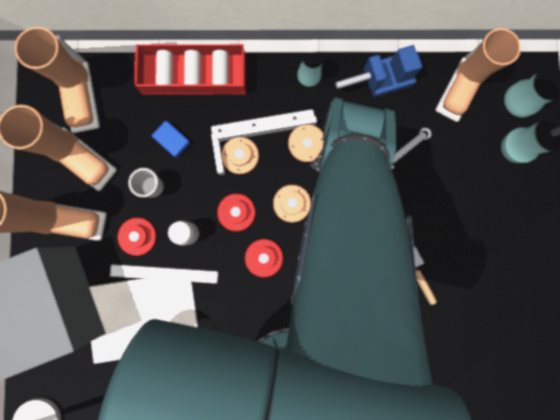

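The crown-down hub is now at (307,142), against the fence, and nothing else has moved. Next I push it along the fence.

```bash
cat >> h.py <<'E'
def S():
    from plant import status
    s=status.sense(); f=np.array(s["wrist_force"]); print(round(s["time"],1),ROW(np.array(s["tcp_pos"][:2])),np.round([f[:2]@EX,f[:2]@EY,f[2]],1)); return f[:2]@EY
E
python3 - <<'E'
from h import *
from plant import robot, optics
Y=np.pi/2; x=-.001
p,o=pose((x,-.195),.13,Y); robot.movep(p,o); S()
robot.line_to(pose((x,-.195),.012,Y)[0],rate=.2)
robot.line_to(pose((x,-.0661),.012,Y)[0],rate=.08); f0=S()
for y in np.arange(-.063,-.05,.002):
    robot.line_to(pose((x,y),.012,Y)[0],rate=.04)
    if S()<f0-6: break
robot.line_to(pose((x,-.10),.012,Y)[0],rate=.1)
robot.line_to(pose((x,-.10),.13,Y)[0],rate=.2)
p,o=pose((-.163,-.038),.13,0); print(o); robot.movep(p,o)
c=optics.read_camera("wrist"); cv2.imwrite("pics/wrist2.png",c["color"][:,:,::-1])
for r in hubs(c): print(ROW(r[1]),*r)
c=optics.read_camera("scene"); cv2.imwrite("pics/scene2.png",c["color"][:,:,::-1])
for r in hubs(c): print(ROW(r[1]),*r)
S()
E
```

```text
10.8 [-0.0014 -0.1948] [ 0.8 -0.4 -0.9]
13.3 [-0.001  -0.0663] [ 0.9 -0.4 -0.1]
13.6 [-0.001  -0.0629] [ 0.1 -0.9  0.1]
13.8 [-0.001  -0.0609] [-0.3 -0.1 -1. ]
14.1 [-0.001 -0.059] [-0.1 -2.8 -0.6]
14.3 [-0.0009 -0.0579] [ -0.2 -14.7  -0.4]
[3.141592653589793, 0, 0.17099999999999982]
[-0.0219  0.0208] [187.  36.] [0.6262 0.0785] (0.6413, 0.0921) 0.0838 [0.6377 0.1011] 0.0958 0.0335
[-0.1605 -0.0394] [284. 199.] [ 0.4998 -0.0044] (0.4979, -0.0048) 0.0321 [ 0.496 -0.005] 0.0541 0.0335
[-0.0895  0.5493] [403. 102.] [0.4696 0.5878] (0.4599, 0.6256) 0.0975 [0.4599 0.6258] 0.0976 0.0375
[0.1729 0.4862] [478. 149.] [0.7389 0.5703] (0.7303, 0.5723) 0.1802 [0.7303 0.5723] 0.1802 0.037
[-0.0004  0.0194] [344. 230.] [0.6476 0.0808] (0.6456, 0.093) 0.0852 [0.6437 0.1035] 0.0958 0.0313
[-0.1622 -0.0407] [275. 223.] [ 0.4984 -0.006 ] (0.498, -0.003) 0.0341 [ 0.4955 -0.0039] 0.0556 0.0312
17.2 [-0.1627 -0.0381] [-0.7  0.4  0.2]
```

View pics/wrist2.png

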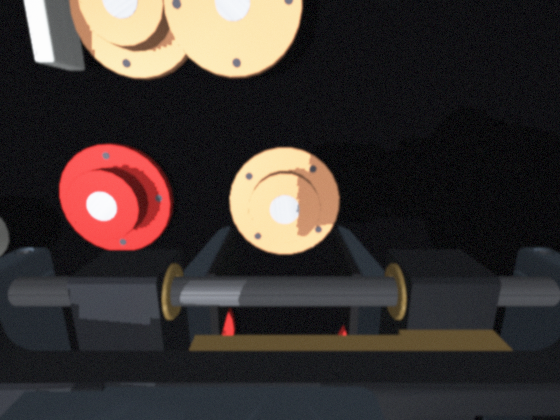

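View pics/scene2.png

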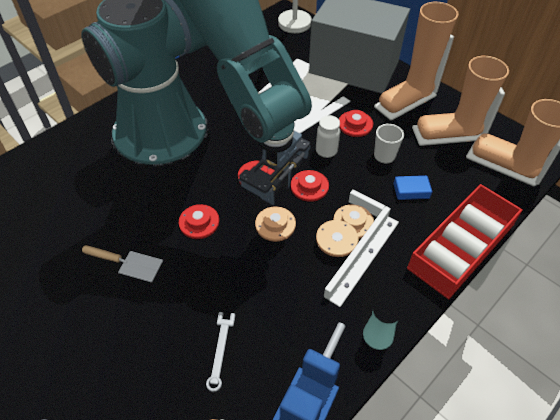

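The crown-down hub is now packed beside the first, with its brim over the first's (scene pixel (337,237)). The crown-up hub at (275,223) hasn't moved. I'll grip its crown with the fingers closing along row x and drag it in.

Run:
```python
from h import *
from plant import robot, optics, command_gripper, status
Y=np.pi/2; a=(-.162,-.0395)
command_gripper(1.0)
p,o=pose(a,.13,Y); robot.movep(p,o)
robot.line_to(pose(a,.015,Y)[0],rate=.15); S()
command_gripper(0.5,12); print("gap",status.sense()["finger_gap"]*91); S()
robot.line_to(pose((-.10,-.125),.015,Y)[0],rate=.1); S()
robot.line_to(pose((-.002,-.125),.015,Y)[0],rate=.1); S()
robot.line_to(pose((-.002,-.09),.015,Y)[0],rate=.08); f0=S()
for y in np.arange(-.088,-.077,.002):
    robot.line_to(pose((-.002,y),.015,Y)[0],rate=.04)
    if S()<f0-6: break
c=optics.read_camera("scene"); cv2.imwrite("pics/scene3.png",c["color"][:,:,::-1])
```

```text
20.2 [-0.1617 -0.0396] [0.2 1.3 0.4]
gap 63.494921300523174
20.7 [-0.1619 -0.0395] [-1.3  0.1  6.4]
21.9 [-0.1    -0.1251] [-1.8 -1.   5.7]
23.1 [-0.0021 -0.1249] [-2.2  0.7  4.7]
23.7 [-0.0019 -0.0892] [1.5 4.2 3.9]
23.9 [-0.0019 -0.0881] [1.  1.3 4.3]
24.2 [-0.0019 -0.0862] [ 0.6 -3.8  4.6]
```

View pics/scene3.png

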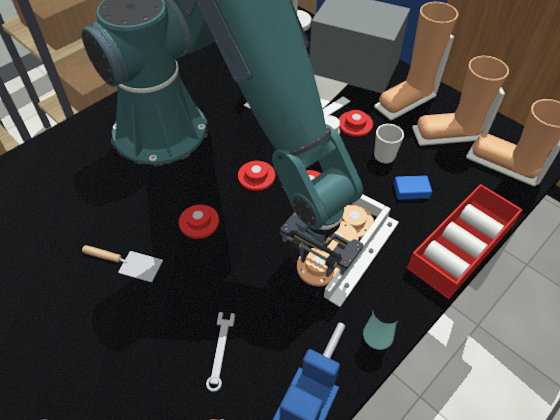

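The up hub is in the grip by the fence, at about (318,268). I'll press it home with a firm contact, release it and check.

Run:
```python
from h import *
from plant import robot, optics, command_gripper, status
Y=np.pi/2
for y in np.arange(-.085,-.076,.001):
    robot.line_to(pose((-.001,y),.015,Y)[0],rate=.04)
    if S()<-13: break
command_gripper(72/91); S()
robot.line_to(pose((-.002,y),.13,Y)[0],rate=.15)
p,o=pose((-.2,-.15),.16,Y); robot.movep(p,o)
for n in("top","scene"):
    c=optics.read_camera(n); cv2.imwrite(f"pics/{n}4.png",c["color"][:,:,::-1]); np.savez(f"pics/{n}4.npz",**c)
c=dict(np.load("pics/scene4.npz"))
cv2.imwrite("pics/crop4.png",cv2.resize(c["color"][170:320,260:440,::-1],None,fx=4,fy=4,interpolation=2))
```

```text
24.5 [-0.0011 -0.0851] [-2.  -3.3  6.6]
24.7 [-0.0011 -0.0843] [-0.7 -6.2  4.9]
25.0 [-0.001  -0.0838] [ -1.2 -11.6   2.2]
25.2 [-0.0011 -0.0831] [ -0.8 -16.1   1.7]
25.6 [-0.0011 -0.0817] [ 0.1 -0.6  0.2]
```

View pics/top4.png

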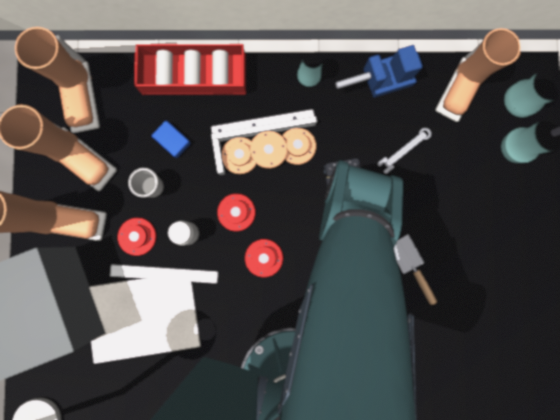

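View pics/crop4.png

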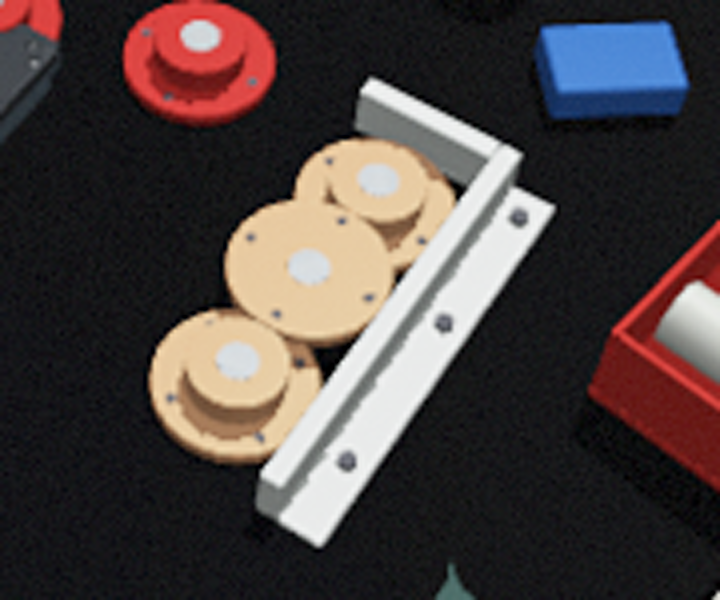

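The row is packed: steel cores in the crop are at (378,180), (309,267) and (238,361), and the brims overlap. I'll check these as positions before handing in.

Run:
```python
from h import *
c=dict(np.load("pics/scene4.npz"))
g=[]
for u,v in((378,180),(309,267),(238,361)):
    d=c["R"].T@np.linalg.solve(c["K"],[u/4+260-.4,v/4+170-.4,1]); o=-c["R"].T@c["t"]
    p=o+d*(.032-o[2])/d[2]; g.append(p[:2]); print(ROW(p[:2]), cloud(c)[int(v/4+170),int(u/4+260)].round(4))
print(np.linalg.norm(np.diff(g,axis=0),axis=1))
t=dict(np.load("pics/top4.npz"))
for r in hubs(t): print(ROW(r[1]),*r)
```

```text
[0.0005 0.0837] [0.6386 0.1424 0.0331]
[-0.0011 -0.0001] [0.6497 0.0626 0.0318]
[-0.0011 -0.0838] [ 0.6647 -0.0216  0.0322]
[0.08387733 0.08366194]
[-0.0022  0.0012] [268. 150.] [0.6489 0.0625] (0.6479, 0.0617) 0.1152 [0.6454 0.0602] 0.1356 0.0317
```

```bash
python3 -c "
from plant import robot
print(robot.finish_job())"
```

```text
the job is handed in; nothing more can be done
None
```

The three hubs are packed along the fence (crown up, down, up), with centres measured about 84 mm apart and within about 2 mm of the line, and the job is handed in; the judge's verdict was not shown.

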